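# Scrape the offcuts from the tilting tray into the scrap box

### The arm

A 6-joint arm with a two-finger parallel gripper is mounted at the origin on a cart in front of the work surface, level with it; the furniture and walls round the work are solid. World frame = base frame: x ahead of the robot, y to its left, z up, the work surface at z = 0. Lengths are in m, angles in degrees, forces in N, time in s.
With the tool pointing down it reaches from about 0.3 to 0.85 m from the base axis. Payload 5.4 kg.
Tool frame: the origin (TCP) lies at the very end of the fingers, on their centre line; the grasp point (between the pads) lies 19 mm behind it; z points along the fingers, y is the line along which they close (so a half turn about z gives the same grasp; the last joint's range is limited). The gripper opens to 85 mm and grips with 20 to 120 N. Pads are 22 mm wide; open, the fingers measure 114 mm over their backs; the gripper's body (76 mm by 85 mm) begins 54 mm behind the grasp point. The pads swing forward as they close: fully open they stand 13 mm farther back than shut.
Start: joints at [-88.986, 9.076, 91.501, -0, 79.423, -12.038], TCP at [0.13, -0.56, 0.231] pointing down, gripper open.
Joint ranges: [-166.64, 166.64], [-54.1, 131.32], [10.49, 154.53], [-73.88, 253.88], [9.74, 151.15], [-171.62, 171.62]. Speed limits (degrees/s): [147.25, 147.25, 180, 180, 180, 180].

### API

Orientations are given as [roll, pitch, yaw] about the fixed x, y, z axes, in that order (R = Rz(yaw) Ry(pitch) Rx(roll)).
In Python, from plant import r, cams gives the robot as it stands.
- The arm moves only by the tool jog_arm, never from a script. Its argument "plan" is a list of rows, each an object with "travel": the shift along the world's x, y, z in units of 0.2 m (1.0 is 0.2 m), a list of three; "rot": the turn, a rotation vector about the world's x, y, z in units of 60 degrees (1.0 is 60 degrees), a list of three; "jaw": the gripper command: -1 is shut, 1 is fully open, values between are in proportion. A call has 1 to 12 rows; each row shifts and turns the commanded pose from where the row before left it; what a row does not reach is not made up. A row lasts 1/12 s, in which the tool goes at most 41.7 mm and 7.16 degrees, less where a joint would pass 70% of its speed; a pose out of reach is approached as far as the arm can. A call with a number of a shift or a turn outside -1 to 1 is refused whole. A call with a gripper value outside its range is refused whole. The fingers move at their own pace and stop on an object; the grip force is fixed at half the most. Time passes only in rows, so rows that do not move let the fingers close. It gives the time, the measured TCP pose, the force, the opening and the grip force at its end, in the units of the state.
- r.state(): the state, without advancing time (a new reading comes with each control period).
- cams.capture(name): name is "scene" or "top"; returns the picture (480x640x3 uint8, blue, green, red); there is no depth.
- cams.camera_params(name): a dict with "fovy" (degrees; the focal length in pixels is half the picture's height over the tangent of half this angle, whatever the lens; pixels are square), "cx", "cy" (the principal point, pixels), "dist" ([k1, k2, p1, p2, k3] as OpenCV has them; the pictures are not rectified), "view" (4x4, takes a point from world to camera coordinates). Camera axes: x right, y down, z forward; pixel columns grow to the right and rows downward; lengths in m; the calibration is good to about 2 mm. A picture is of the moment at which its call begins. camera_params takes no time and is no camera call.
- r.job_done(): hands the job in; it is judged then, once.
The state is a dict: "time": time; "joint_pos": joint angles; "dq": joint speeds; "tau": joint torques, N m; "eef_pos": TCP position; "eef_rot": TCP orientation; "wrist_force": force on the tool from outside, world axes, zero at the start; "moment": the same for the moment, N m; "finger_gap": opening from 0.0 (shut) to 1.0 (fully open); "finger_force": force on a finger pad.
Only numpy, scipy, OpenCV 4.12 (cv2) and the standard library are available. Lean on these libraries where they do the work, as an engineer would, in place of code of your own. Each camera call takes 0.05 s, during which the arm holds its last target. There are 200 camera calls.

### The job

Roll the thumbwheel with a fingertip until the tray is tilted fully down toward the scrap box. Then take the scraper and sweep all three wood offcuts, which stick on the tray's floor, over its lip into the box without touching them with the gripper, and stand the scraper back upright in the slot of its rest. Leave the tray tilted, and do not push the box or the other things on the bench about.

Things in the scene. Friction and masses are not known exactly. Their poses are not given: they have to be found in the camera images.
- stand: Fixed grey painted stand of the tilting tray. Origin on the bench top under the middle of the tray; its y axis runs along the tray from the lip (-y) to the head end (+y), x across it; the thumbwheel housing stands at its +x side. Two pivot posts 8 mm thick at x = +-67 mm, y = 100 mm reach 142 mm high.
- tray (a joint): Tilt of the aluminium tray about its pivot at the head end: 0 = level (start), 0.30 rad = fully down at its stop, lip lowest. Geared to the thumbwheel (0.125 rad of tilt per rad of wheel, so 2.4 rad of wheel in all); it stays where the wheel leaves it, and only the wheel should move it.
- tray_head (a point): Middle of the tray's floor surface at its closed head end, on the pivot; 136 mm above the bench.
- tray_lip (a point): Middle of the tray's floor surface at its open lip, 197 mm from tray_head; 136 mm above the bench when level, about 77 mm when fully tilted. The tray is 122 mm wide outside, 116 mm inside; its side walls and head wall stand 22 mm above the floor (25 mm with the bead); the floor is 4 mm thick.
- thumbwheel: Black ribbed thumbwheel, 59 mm across, 16 mm wide; origin on its axle, 70 mm up; axle along the stand's x axis. Only its crest (11 mm high, 40 mm long; top 29.5 mm above the origin) stands out of its housing (36 x 78 mm, 88 mm high). Rolling the crest toward the lip (stand -y) tilts the tray down: about 70 mm of rim travel in all, several strokes, 2 to 4 N along the rim; it stays put when let go.
- scraper: Hand scraper: upright steel blade 98 mm wide (its x), 3 mm thick (its y), with a dark wooden grip bar 102 x 22 x 28 mm along the top. Origin at the middle of the blade's lower edge; z up to the grip, which spans 72 to 100 mm above the origin. 0.16 kg. Stands in the rest at the start.
- rest: Fixed wooden rest for the scraper, 124 x 64 mm, 50 mm high, with one slot along its x axis, 9 mm wide, open at both ends, its bottom 8 mm above the bench. Origin under its middle on the bench.
- scrap_box: Open plywood box 160 x 115 mm, 55 mm high, walls 4 mm, 0.7 kg, loose on the bench beneath the tray's lip. Origin in the middle of its underside, x and y along the 160 and 115 mm sides.
- offcut_plain: Light wooden offcut 66 x 24 x 18 mm, lying flat on the tray floor. Origin at its centre. Friction holds it on the tilted floor.
- offcut_notched: Wooden offcut 64 x 22 x 18 mm with a 20 mm long step cut in one end, lying flat on the tray floor. Origin at its centre. Friction holds it on the tilted floor.
- offcut_slim: Dark wooden offcut 62 x 20 x 18 mm, lying flat on the tray floor. Origin at its centre. Friction holds it on the tilted floor.
- tape: Bystander: white roll of tape, 66 mm across, 22 mm high, loose. Origin under its middle.
- spool: Bystander: orange thread spool, 43 mm across, 47 mm high, loose. Origin under its middle.
- block: Bystander: reddish wood block 82 x 84 x 45 mm, loose. Origin under its middle.
Mind the look-alikes: they are no part of the job. Leave any yellow look-alike of the offcut_notched alone.

How it is judged:
By the outcome, as a careful person would: the job done as asked, in the order asked, and still so for the second after the job is handed in, with the robot touching nothing.
It also fails if it takes over 72 s, if anything falls off the work surface, if the arm or the gripper's body presses on something with over 40 N, if the wrist force passes 120 N, or if a joint passes its speed limit or range.

## Working session

There is one attempt and no reset: what is moved stays moved. The work goes in short steps, Python scripts to look and compute and a tool call to move; the robot and the scene stay as the last step left them, time stands still between calls to the robot, and variables do not carry over. Pictures are saved under pics/ and viewed, at most 10 in all, crops included, and the job is handed in when it is done.

Besides the shell and the picture viewer there is one more tool, called as name(argument=value, ...) on one line, values as JSON. jog_arm: Moves the arm, as the interface text tells. Shifts and turns lie within -1 to 1; 1 stands for 0.2 m of shift or 60 degrees of turn. Its arguments: {"type":"object","properties":{"plan":{"type":"array"}},"required":["plan"]}

```bash
ls; mkdir -p pics; python3 - <<'E'
from plant import r,cams
import cv2,numpy as np
for n in("scene","top"):
    im=cams.capture(n);cv2.imwrite(f"pics/{n}0.png",im)
    p=cams.camera_params(n);print(n,p["fovy"],p["cx"],p["cy"],p["dist"]);print(np.round(p["view"],3))
print(r.state())
E
```

```text
pics
scene 42.35931626570833 325.3237042149372 244.36765203355424 [-0.10731588  0.          0.          0.          0.        ]
[[-0.815 -0.58  -0.002  0.551]
 [-0.416  0.587 -0.694  0.234]
 [ 0.404 -0.565 -0.72   1.152]
 [ 0.     0.     0.     1.   ]]
top 55.59532373541083 319.05128208721294 239.76877636640862 [-0.00376277  0.          0.          0.          0.        ]
[[ 0.025 -0.999 -0.022  0.122]
 [-0.986 -0.022 -0.165  0.581]
 [ 0.165  0.025 -0.986  0.863]
 [ 0.     0.     0.     1.   ]]
{'time': 0.1, 'joint_pos': array([-8.89855189e+01,  9.11057655e+00,  9.15649054e+01, -5.83408012e-04,
        7.94237729e+01, -1.20375711e+01]), 'dq': array([-0.11815288, -0.1098636 , -0.19202853, -0.08117826, -0.01083879,
       -0.07273921]), 'tau': array([ 1.83658099e-04, -3.96987712e+01, -3.32337713e+01, -1.43367529e-04,
        4.16785420e-03,  3.06666402e-05]), 'eef_pos': array([ 0.12982494, -0.5595927 ,  0.23040075]), 'eef_rot': array([-1.79902808e+02, -2.01392060e-02,  1.30521427e+01]), 'wrist_force': array([-0.0834684 ,  0.49275915, -0.15877643]), 'moment': array([-0.00611699, -0.02184748,  0.00118999]), 'finger_force': 0.0, 'finger_gap': 1.0004610471926576}
```

View pics/scene0.png

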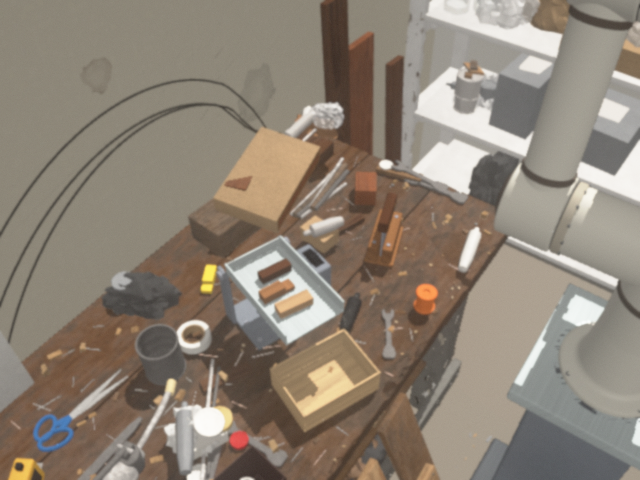

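View pics/top0.png

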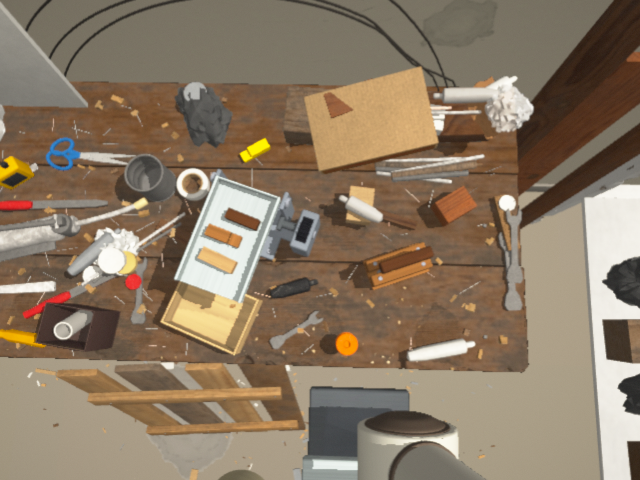

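The scene view shows the tray at (285,290), the box at (325,380), the thumbwheel at (313,258) and the scraper in its rest at (385,240). In the top view they are at (228,240), (212,315), (303,230) and (398,265).

```bash
cat > h.py <<'E'
from plant import r,cams
import cv2,numpy as np
def K(n):
    p=cams.camera_params(n);f=240/np.tan(np.radians(p["fovy"]/2))
    return np.array([[f,0,p["cx"]],[0,f,p["cy"]],[0,0,1]]),np.array(p["dist"]),np.array(p["view"])
def ray(n,uv):
    k,d,V=K(n);q=cv2.undistortPoints(np.array(uv,float).reshape(-1,1,2),k,d).reshape(-1,2)
    R=V[:3,:3];return -R.T@V[:3,3],np.c_[q,np.ones(len(q))]@R
def plane(n,uv,z):
    c,d=ray(n,uv);return c+d*((z-c[2])/d[:,2])[:,None]
def proj(n,P):
    k,d,V=K(n);return cv2.projectPoints(np.array(P,float).reshape(-1,1,3),cv2.Rodrigues(V[:3,:3])[0],V[:3,3],k,d)[0].reshape(-1,2)
def two(uvs,uvt):
    a,d=ray("scene",[uvs]);b,e=ray("top",[uvt]);d=d[0]/np.linalg.norm(d[0]);e=e[0]/np.linalg.norm(e[0])
    s=np.linalg.lstsq(np.c_[d,-e],b-a,rcond=None)[0];return (a+s[0]*d+b+s[1]*e)/2,np.linalg.norm(a+s[0]*d-b-s[1]*e)
def shot(n,name,box,s):
    im=cams.capture(n);x,y,w,h=box;cv2.imwrite(f"pics/{name}_full.png",im)
    cv2.imwrite(f"pics/{name}.png",cv2.resize(im[y:y+h,x:x+w],None,fx=s,fy=s,interpolation=cv2.INTER_CUBIC));return im
E
python3 - <<'E'
import cv2
im=cv2.imread("pics/top0.png");cv2.imwrite("pics/topc.png",cv2.resize(im[165:365,155:445],None,fx=2.75,fy=2.75,interpolation=2))
im=cv2.imread("pics/scene0.png");cv2.imwrite("pics/scenec.png",cv2.resize(im[180:430,200:450],None,fx=2.4,fy=2.4,interpolation=2))
E
```

```text
(no output)
```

View pics/topc.png

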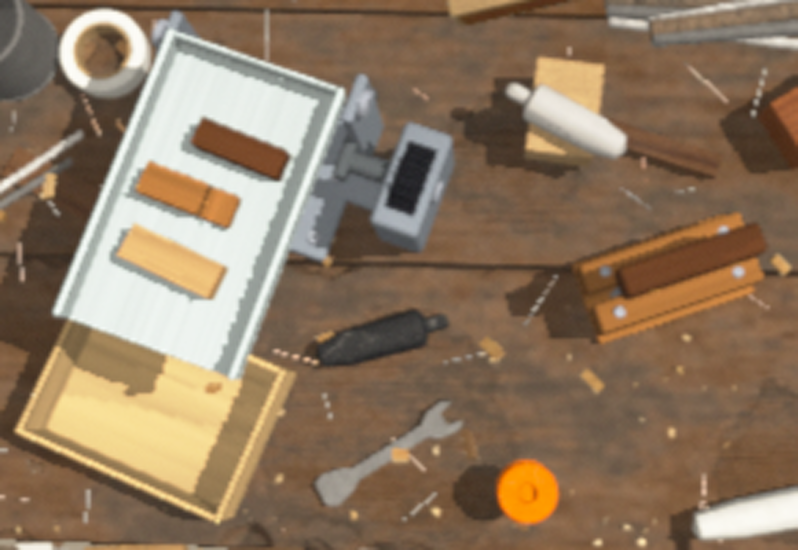

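View pics/scenec.png

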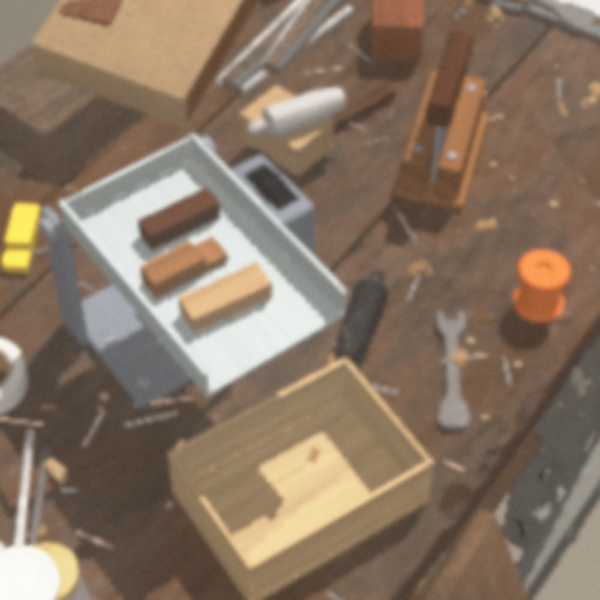

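The top crop shows the tray rim corners at (175,32), (342,90), (235,377) and (55,315), the wheel crest centred at (411,178), and the grip bar at (617,268)–(765,248). The box corners are at (15,430), (218,520) and (293,372). The scene crop agrees with this layout.

```bash
python3 - <<'E'
from h import *
np.set_printoptions(precision=4,suppress=True)
T=lambda L:[(154.8+u/2.75,164.8+v/2.75) for u,v in L]
S=lambda L:[(199.8+u/2.4,179.8+v/2.4) for u,v in L]
def show(n,L,z):
    P=plane("top",T(L),z);print(n,P[:,:2].tolist().__repr__() if 0 else P[:,:2].round(4).tolist(),"mean",P.mean(0)[:2],"sides",np.linalg.norm(P-np.roll(P,-1,0),axis=1));return P
t=show("tray",[(175,32),(342,90),(235,377),(55,315)],.161)
d=t[2:].mean(0)-t[:2].mean(0);print("lip dir yaw",np.degrees(np.arctan2(d[1],d[0])))
show("wheel",[(412,142),(437,152),(412,215),(385,205)],.092)
g=show("grip",[(617,268),(755,225),(765,248),(628,293)],.108)
d=g[1]+g[2]-g[0]-g[3];print("grip yaw",np.degrees(np.arctan2(d[1],d[0])))
g=show("rest",[(573,268),(740,212),(765,290),(600,340)],.05)
b=show("box",[(15,430),(218,520),(293,372)],.055)
for n,a,c in[("tray hl",(62,205),(175,32)),("tray hr",(193,135),(342,90)),("lipR",(345,293),(235,377)),("grip far",(460,32),(755,225)),("wheel",(272,187),(411,178)),("spool",(545,265),(527,490))]:
    P,e=two(S([a])[0],T([c])[0]);print(n,P,e)
for n,L in[("slim",[(203,118),(289,155)]),("notch",[(147,164),(240,198)]),("plain",[(130,226),(226,268)])]: show(n,L,.154)
E
```

```text
tray [[0.6717, 0.3179], [0.6346, 0.2063], [0.4479, 0.2661], [0.484, 0.3829]] mean [0.5595 0.2933] sides [0.1177 0.196  0.1222 0.1986]
lip dir yaw 161.55258809445695
wheel [[0.616, 0.1637], [0.6093, 0.146], [0.5642, 0.1622], [0.5708, 0.1812]] mean [0.5901 0.1633] sides [0.019  0.0479 0.0201 0.0485]
grip [[0.5285, 0.0217], [0.5599, -0.0713], [0.5444, -0.0778], [0.5118, 0.0143]] mean [ 0.5361 -0.0283] sides [0.0982 0.0169 0.0977 0.0183]
grip yaw -70.93671588720296
rest [[0.5347, 0.0471], [0.5783, -0.0733], [0.522, -0.0904], [0.4834, 0.0274]] mean [ 0.5296 -0.0223] sides [0.1281 0.0589 0.124  0.055 ]
box [[0.4095, 0.4415], [0.3514, 0.2933], [0.4552, 0.2455]] mean [0.4053 0.3268] sides [0.1591 0.1143 0.2012]
tray hl [0.674  0.3203 0.1499] 0.002219533165484666
tray hr [0.6353 0.2066 0.1548] 0.0018076897641533724
lipR [0.4475 0.2675 0.1523] 0.001447035198131802
grip far [ 0.557  -0.0742  0.1025] 0.008252458898549881
wheel [0.5908 0.1636 0.084 ] 0.0023895623146564416
spool [0.3756 0.077  0.0466] 0.0034358101613409116
slim [[0.6157, 0.2976], [0.5921, 0.2399]] mean [0.6039 0.2688] sides [0.0623 0.0623]
notch [[0.5842, 0.3325], [0.5631, 0.2704]] mean [0.5736 0.3015] sides [0.0656 0.0656]
plain [[0.5431, 0.3409], [0.5173, 0.277]] mean [0.5302 0.309 ] sides [0.0689 0.0689]
```

jog_arm(plan=[{"travel": [0.096, 0.15, 0], "rot": [0, 0, 0.04], "jaw": -1}, {"travel": [0.096, 0.15, 0], "rot": [0, 0, 0.04], "jaw": -1}, {"travel": [0.096, 0.15, 0], "rot": [0, 0, 0.04], "jaw": -1}, {"travel": [0.096, 0.15, 0], "rot": [0, 0, 0.04], "jaw": -1}, {"travel": [0.096, 0.15, 0], "rot": [0, 0, 0.04], "jaw": -1}, {"travel": [0.096, 0.15, 0], "rot": [0, 0, 0.04], "jaw": -1}, {"travel": [0.096, 0.15, 0], "rot": [0, 0, 0.04], "jaw": -1}, {"travel": [0.096, 0.15, 0], "rot": [0, 0, 0.04], "jaw": -1}, {"travel": [0.096, 0.15, 0], "rot": [0, 0, 0.04], "jaw": -1}, {"travel": [0.096, 0.15, 0], "rot": [0, 0, 0.04], "jaw": -1}, {"travel": [0.096, 0.15, 0], "rot": [0, 0, 0.04], "jaw": -1}, {"travel": [0.096, 0.15, 0], "rot": [0, 0, 0.04], "jaw": -1}])

```text
time: 1.1
eef_pos: [0.3606, -0.1984, 0.2311]
eef_rot: [-180.0, -0.0, 42.0]
wrist_force: [0.5, -0.2, -0.5]
finger_gap: -0.002
finger_force: 0.0
```

jog_arm(plan=[{"travel": [0.096, 0.15, 0], "rot": [0, 0, 0.04], "jaw": -1}, {"travel": [0.096, 0.15, 0], "rot": [0, 0, 0.04], "jaw": -1}, {"travel": [0.096, 0.15, 0], "rot": [0, 0, 0.04], "jaw": -1}, {"travel": [0.096, 0.15, 0], "rot": [0, 0, 0.04], "jaw": -1}, {"travel": [0.096, 0.15, 0], "rot": [0, 0, 0.04], "jaw": -1}, {"travel": [0.096, 0.15, 0], "rot": [0, 0, 0.04], "jaw": -1}, {"travel": [0.096, 0.15, 0], "rot": [0, 0, 0.04], "jaw": -1}, {"travel": [0.096, 0.15, 0], "rot": [0, 0, 0.04], "jaw": -1}, {"travel": [0.096, 0.15, 0], "rot": [0, 0, 0.04], "jaw": -1}, {"travel": [0.096, 0.15, 0], "rot": [0, 0, 0.04], "jaw": -1}, {"travel": [0.096, 0.15, 0], "rot": [0, 0, 0.04], "jaw": -1}, {"travel": [0, 0, 0], "rot": [0, 0, 0], "jaw": -1}])

```text
time: 2.1
eef_pos: [0.5728, 0.1346, 0.23]
eef_rot: [-179.9, -0.1, 68.6]
wrist_force: [-0.5, 0.6, 0.5]
finger_gap: 0.001
finger_force: 0.0
```

jog_arm(plan=[{"travel": [0.145, 0.12, 0], "rot": [0, 0, 0.05], "jaw": -1}, {"travel": [0, 0, -0.15], "rot": [0, 0, 0], "jaw": -1}, {"travel": [0, 0, -0.15], "rot": [0, 0, 0], "jaw": -1}, {"travel": [0, 0, -0.15], "rot": [0, 0, 0], "jaw": -1}, {"travel": [0, 0, -0.15], "rot": [0, 0, 0], "jaw": -1}, {"travel": [0, 0, -0.02], "rot": [0, 0, 0], "jaw": -1}, {"travel": [0, 0, 0], "rot": [0, 0, 0], "jaw": -1}])

```text
time: 2.68
eef_pos: [0.5982, 0.1536, 0.1046]
eef_rot: [-179.7, 0.1, 71.2]
wrist_force: [-0.9, -0.1, 0.1]
finger_gap: -0.002
finger_force: 0.0
```

```bash
python3 - <<'E'
from h import *
a=shot("scene","w1s",(255,190,110,130),4.5)
b=shot("top","w1t",(255,185,90,90),6)
A=cv2.imread("pics/w1s.png");B=cv2.resize(cv2.imread("pics/w1t.png"),(300,585) if 0 else (300,300));A=cv2.resize(A,(495,585))
c=np.zeros((585,795,3),np.uint8);c[:,:495]=A;c[:300,495:]=B;cv2.imwrite("pics/w1.png",c)
E
```

```text
(no output)
```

View pics/w1.png

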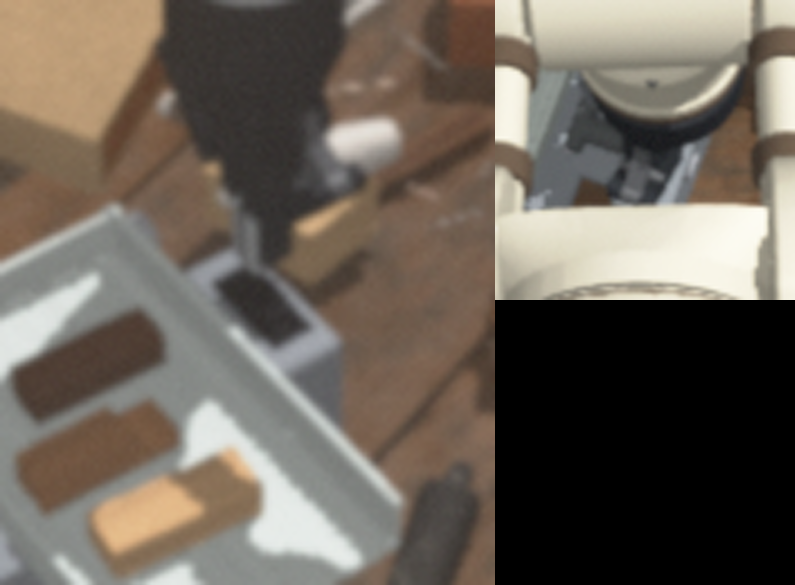

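The scene crop shows the closed fingertip at (265,270), just above the far half of the black crest.

jog_arm(plan=[{"travel": [0.01, 0.023, -0.01], "rot": [0, 0, 0], "jaw": -1}, {"travel": [0, 0, -0.015], "rot": [0, 0, 0], "jaw": -1}, {"travel": [0, 0, -0.005], "rot": [0, 0, 0], "jaw": -1}, {"travel": [0, 0, 0], "rot": [0, 0, 0], "jaw": -1}])

```text
time: 3.12
eef_pos: [0.6027, 0.1586, 0.1018]
eef_rot: [180.0, -0.0, 71.3]
wrist_force: [-0.3, -0.2, -1.1]
finger_gap: -0.001
finger_force: 0.0
```

jog_arm(plan=[{"travel": [0, 0, -0.01], "rot": [0, 0, 0], "jaw": -1}, {"travel": [0, 0, -0.005], "rot": [0, 0, 0], "jaw": -1}, {"travel": [0, 0, 0], "rot": [0, 0, 0], "jaw": -1}])

```text
time: 3.37
eef_pos: [0.6026, 0.1585, 0.0986]
eef_rot: [180.0, -0.0, 71.2]
wrist_force: [-0.2, -0.2, 1.9]
finger_gap: 0.002
finger_force: 0.5
```

jog_arm(plan=[{"travel": [0, 0, -0.008], "rot": [0, 0, 0], "jaw": -1}, {"travel": [-0.02, 0.0067, 0], "rot": [0, 0, 0], "jaw": -1}, {"travel": [-0.02, 0.0067, 0], "rot": [0, 0, 0], "jaw": -1}])

```text
time: 3.62
eef_pos: [0.5971, 0.1604, 0.0991]
eef_rot: [179.6, -0.1, 71.2]
wrist_force: [1.4, -3.6, 8.8]
finger_gap: -0.002
finger_force: 4.0
```

jog_arm(plan=[{"travel": [-0.02, 0.0067, 0], "rot": [0, 0, 0], "jaw": -1}, {"travel": [-0.02, 0.0067, 0], "rot": [0, 0, 0], "jaw": -1}, {"travel": [-0.02, 0.0067, 0], "rot": [0, 0, 0], "jaw": -1}])

```text
time: 3.87
eef_pos: [0.5847, 0.1645, 0.0991]
eef_rot: [179.7, -0.1, 71.2]
wrist_force: [0.9, -2.1, 5.9]
finger_gap: 0.003
finger_force: 2.9
```

```bash
python3 - <<'E'
from h import *
im=shot("scene","w2",(200,190,150,130),4.5)
E
```

```text
(no output)
```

View pics/w2.png

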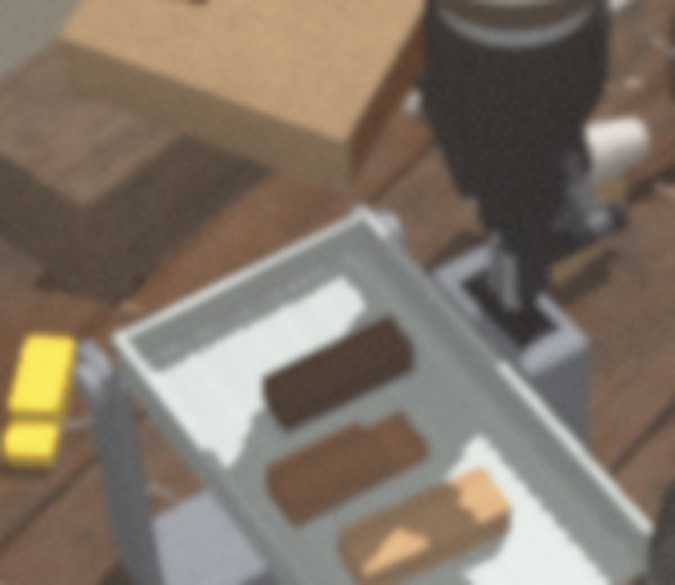

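The tray has begun to tilt: its lip rim corner is about 6 px lower, at (650,530) in the crop. The fingertip is on the crest, so the strokes are working and I'll continue.

jog_arm(plan=[{"travel": [-0.02, 0.0067, 0], "rot": [0, 0, 0], "jaw": -1}, {"travel": [-0.02, 0.0067, 0], "rot": [0, 0, 0], "jaw": -1}, {"travel": [-0.02, 0.0067, 0], "rot": [0, 0, 0], "jaw": -1}, {"travel": [0, 0, 0.05], "rot": [0, 0, 0], "jaw": -1}, {"travel": [0.155, -0.0515, 0], "rot": [0, 0, 0], "jaw": -1}, {"travel": [0, 0, 0], "rot": [0, 0, 0], "jaw": -1}, {"travel": [0, 0, -0.05], "rot": [0, 0, 0], "jaw": -1}, {"travel": [0, 0, 0], "rot": [0, 0, 0], "jaw": -1}, {"travel": [-0.025, 0.0083, 0], "rot": [0, 0, 0], "jaw": -1}, {"travel": [-0.025, 0.0083, 0], "rot": [0, 0, 0], "jaw": -1}, {"travel": [-0.025, 0.0083, 0], "rot": [0, 0, 0], "jaw": -1}])

```text
time: 4.83
eef_pos: [0.5882, 0.1636, 0.0992]
eef_rot: [179.7, -0.1, 71.3]
wrist_force: [1.6, -2.3, 9.7]
finger_gap: -0.003
finger_force: 4.3
```

jog_arm(plan=[{"travel": [-0.025, 0.0083, 0], "rot": [0, 0, 0], "jaw": -1}, {"travel": [-0.025, 0.0083, 0], "rot": [0, 0, 0], "jaw": -1}, {"travel": [-0.025, 0.0083, 0], "rot": [0, 0, 0], "jaw": -1}])

```text
time: 5.08
eef_pos: [0.5704, 0.1692, 0.0964]
eef_rot: [-180.0, 0.0, 71.3]
wrist_force: [0.0, -0.4, -0.2]
finger_gap: -0.001
finger_force: 0.0
```

```bash
cat >> h.py <<'E'
ey=np.array([.949,-.316,0]);ex=np.array([-.316,-.949,0]);C=np.array([.5595,.2933,0]);Z=np.array([0,0,1.])
def tray(x,y,h,th):  # y: distance from head toward lip, h: above floor
    return C+.1*ey+.136*Z+x*ex-y*(np.cos(th)*ey+np.sin(th)*Z)+h*(np.cos(th)*Z-np.sin(th)*ey)
def tilt():  # track lip rim corner by template from the first picture
    g0=cv2.imread("pics/scene0.png",0);im=cams.capture("scene");g=cv2.cvtColor(im,cv2.COLOR_BGR2GRAY)
    pts=np.array([[343.5,302],[286.5,340.5]],np.float32);out=[]
    for p in pts:
        x,y=p.astype(int);t=g0[y-11:y+12,x-14:x+15];s=g[y-15:y+60,x-34:x+35]
        m=cv2.minMaxLoc(cv2.matchTemplate(s,t,cv2.TM_CCOEFF_NORMED));d=np.array(m[3])-(20,4)
        out.append((d.tolist(),round(m[1],2)))
    return im,out
E
python3 - <<'E'
from h import *
im,o=tilt();print(o)
for x in(.061,-.061):
    b=proj("scene",tray(x,.197,.025,0));print(b,[(th,(proj("scene",tray(x,.197,.025,th))-b)[0].round(1).tolist()) for th in(.1,.15,.2,.25,.3)])
cv2.imwrite("pics/w3.png",im)
E
```

```text
[([-2, 13], 0.93), ([20, 0], 0.86)]
[[343.38374707 297.94858258]] [(0.1, [0.3, 7.7]), (0.15, [0.2, 11.2]), (0.2, [-0.1, 14.5]), (0.25, [-0.5, 17.5]), (0.3, [-1.1, 20.4])]
[[284.38214505 332.02742915]] [(0.1, [1.1, 7.6]), (0.15, [1.4, 11.0]), (0.2, [1.5, 14.2]), (0.25, [1.5, 17.1]), (0.3, [1.3, 19.8])]
```

jog_arm(plan=[{"travel": [0, 0, 0.05], "rot": [0, 0, 0], "jaw": -1}, {"travel": [0.15, -0.05, 0], "rot": [0, 0, 0], "jaw": -1}, {"travel": [0, 0, 0], "rot": [0, 0, 0], "jaw": -1}, {"travel": [0, 0, -0.05], "rot": [0, 0, 0], "jaw": -1}, {"travel": [0, 0, 0], "rot": [0, 0, 0], "jaw": -1}, {"travel": [-0.025, 0.0083, 0], "rot": [0, 0, 0], "jaw": -1}, {"travel": [-0.025, 0.0083, 0], "rot": [0, 0, 0], "jaw": -1}, {"travel": [-0.025, 0.0083, 0], "rot": [0, 0, 0], "jaw": -1}, {"travel": [-0.025, 0.0083, 0], "rot": [0, 0, 0], "jaw": -1}, {"travel": [-0.025, 0.0083, 0], "rot": [0, 0, 0], "jaw": -1}, {"travel": [-0.025, 0.0083, 0], "rot": [0, 0, 0], "jaw": -1}])

```text
time: 6.05
eef_pos: [0.5717, 0.169, 0.0974]
eef_rot: [179.9, -0.0, 71.3]
wrist_force: [-0.3, -0.1, -0.3]
finger_gap: 0.004
finger_force: 0.0
```

```bash
python3 -c "
from h import *
print(tilt()[1])"
```

```text
[([-3, 16], 0.9), ([13, 7], 0.9)]
```

jog_arm(plan=[{"travel": [0, 0, 0.05], "rot": [0, 0, 0], "jaw": -1}, {"travel": [0.15, -0.05, 0], "rot": [0, 0, 0], "jaw": -1}, {"travel": [0, 0, 0], "rot": [0, 0, 0], "jaw": -1}, {"travel": [0, 0, -0.05], "rot": [0, 0, 0], "jaw": -1}, {"travel": [0, 0, 0], "rot": [0, 0, 0], "jaw": -1}, {"travel": [-0.025, 0.0083, 0], "rot": [0, 0, 0], "jaw": -1}, {"travel": [-0.025, 0.0083, 0], "rot": [0, 0, 0], "jaw": -1}, {"travel": [-0.025, 0.0083, 0], "rot": [0, 0, 0], "jaw": -1}, {"travel": [-0.025, 0.0083, 0], "rot": [0, 0, 0], "jaw": -1}])

```text
time: 6.85
eef_pos: [0.5846, 0.1651, 0.0992]
eef_rot: [179.5, -0.1, 71.2]
wrist_force: [5.3, -2.2, 7.8]
finger_gap: -0.002
finger_force: 3.8
```

```bash
python3 -c "
from h import *
print(tilt()[1])"
```

```text
[([-3, 16], 0.9), ([13, 7], 0.9)]
```

jog_arm(plan=[{"travel": [0, 0, 0.17], "rot": [0, 0, 0], "jaw": -1}, {"travel": [0, 0, 0.17], "rot": [0, 0, 0], "jaw": -1}, {"travel": [0, 0, 0.17], "rot": [0, 0, 0], "jaw": -1}, {"travel": [-0.035, -0.138, 0], "rot": [0, 0, 0.09], "jaw": 1}, {"travel": [-0.035, -0.138, 0], "rot": [0, 0, 0.09], "jaw": 1}, {"travel": [-0.035, -0.138, 0], "rot": [0, 0, 0.09], "jaw": 1}, {"travel": [-0.035, -0.138, 0], "rot": [0, 0, 0.09], "jaw": 1}, {"travel": [-0.035, -0.138, 0], "rot": [0, 0, 0.09], "jaw": 1}, {"travel": [-0.035, -0.138, 0], "rot": [0, 0, 0.09], "jaw": 1}, {"travel": [-0.035, -0.138, 0], "rot": [0, 0, 0.09], "jaw": 1}, {"travel": [0, 0, 0], "rot": [0, 0, 0], "jaw": 1}, {"travel": [0, 0, 0], "rot": [0, 0, 0], "jaw": 1}])

```text
time: 7.9
eef_pos: [0.5312, -0.0281, 0.1976]
eef_rot: [-179.9, -0.1, 108.9]
wrist_force: [-0.1, 0.8, -0.4]
finger_gap: 1.004
finger_force: 0.0
```

```bash
python3 - <<'E'
from h import *
print(tilt()[1])
a=shot("scene","p1s",(210,180,220,190),2)
A=cv2.imread("pics/p1s_full.png")[180:360,210:430];b=cams.capture("top");cv2.imwrite("pics/p1t_full.png",b);B=b[165:365,155:355]
A=cv2.resize(A,(440,360),interpolation=2);B=cv2.resize(B,(360,360),interpolation=2)
cv2.imwrite("pics/p1.png",np.hstack([A,B]))
print(r.state()["eef_pos"],r.state()["eef_rot"])
for th in(.25,.3): print(th,[(proj("scene",tray(x,.197,h,th))[0]-(210,180))*2 for x,h in((.061,.025),(-.061,.025),(.06,0))],[(proj("top",tray(x,.197,.025,th))[0]-(155,165))*1.8 for x in(.061,-.061)])
E
```

```text
[([-2, 18], 0.8), ([-1, 16], 0.87)]
[ 0.53205517 -0.02657649  0.19808056] [-1.79953776e+02 -6.79447782e-02  1.09064510e+02]
0.25 [array([265.72541845, 270.98683561]), array([151.75745225, 338.33234675]), array([260.21898877, 283.39386577])] [array([162.85650483, 247.71597815]), array([ 52.8932978 , 207.10417056])]
0.3 [array([264.52580256, 276.6022986 ]), array([151.3686626 , 343.67764123]), array([258.2934754 , 287.73925662])] [array([165.10087177, 246.63561394]), array([ 56.38715588, 206.50691679])]
```

View pics/p1.png

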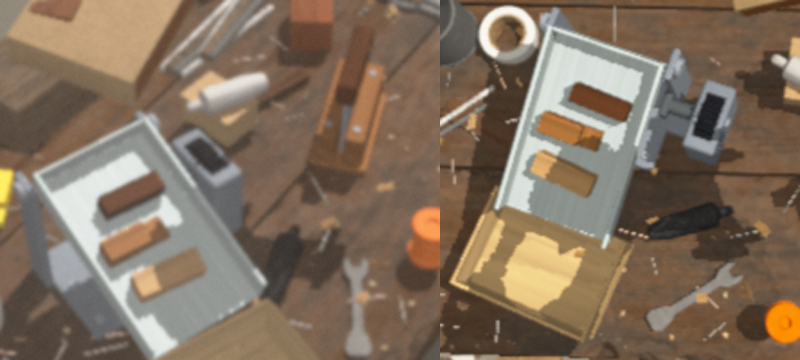

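The top half shows the lip corners at about (165,243) and (58,208) in its crop, matching the prediction for 0.30 rad. The offcuts are still on the floor. Next I'll refine the grip bar position by mask.

```bash
python3 - <<'E'
from h import *
im=cv2.imread("pics/top0.png");x0,y0=355,235;c=cv2.resize(im[y0:300,x0:445],None,fx=4,fy=4,interpolation=cv2.INTER_CUBIC)
hsv=cv2.cvtColor(c,cv2.COLOR_BGR2HSV);print(hsv[(265-y0)*4,(405-x0)*4],hsv[(258-y0)*4,(380-x0)*4],hsv[(240-y0)*4,(360-x0)*4])
def rect(m,z,n):
    m=cv2.morphologyEx(m.astype(np.uint8),cv2.MORPH_OPEN,np.ones((7,7)))
    cs=max(cv2.findContours(m,0,1)[0],key=cv2.contourArea);q=cv2.boxPoints(cv2.minAreaRect(cs))/4+(x0-.375,y0-.375)
    P=plane("top",q,z);s=np.linalg.norm(P-np.roll(P,-1,0),axis=1);i=np.argmax(s[:2]);d=P[i+1]-P[i]
    print(n,P.mean(0),s,np.degrees(np.arctan2(d[1],d[0]))%180)
H,S,V=[hsv[...,i].astype(int) for i in range(3)]
for v in(110,125,140): rect((S>110)&(V<v)&(V>40),.108,"grip")
rect((S>140)&(V>140),.05,"rest")
E
```

```text
[ 11 161  98] [ 15 169 181] [ 13 109 126]
grip [0.52810261 0.02115722 0.108     ] [0.11837926 0.05074546 0.11738968 0.05009233] 132.00091409749967
grip [ 0.51843508 -0.00614799  0.108     ] [0.1551173  0.05669974 0.153397   0.05652046] 102.94641342896222
grip [ 0.51868612 -0.00601395  0.108     ] [0.15368841 0.06297305 0.15179488 0.06286808] 100.11901096475279
rest [ 0.51440335 -0.02831218  0.05      ] [0.12759324 0.02863469 0.12692731 0.0284981 ] 108.6585943934247
```

```bash
python3 - <<'E'
from h import *
im=cv2.imread("pics/top0.png");x0,y0=355,235;c=cv2.resize(im[y0:300,x0:445],None,fx=4,fy=4,interpolation=cv2.INTER_CUBIC)
H,S,V=[cv2.cvtColor(c,cv2.COLOR_BGR2HSV)[...,i].astype(int) for i in range(3)]
def rect(cs,z,n):
    q=cv2.boxPoints(cv2.minAreaRect(cs))/4+(x0-.375,y0-.375)
    P=plane("top",q,z);s=np.linalg.norm(P-np.roll(P,-1,0),axis=1);i=np.argmax(s[:2]);d=P[i+1]-P[i]
    print(n,P.mean(0),s[:2],np.degrees(np.arctan2(d[1],d[0]))%180)
for s in(140,150,155):
    m=cv2.morphologyEx(((S>s)&(V<130)).astype(np.uint8),cv2.MORPH_OPEN,np.ones((11,11)))
    rect(max(cv2.findContours(m,0,1)[0],key=cv2.contourArea),.108,"grip")
m=cv2.morphologyEx(((S>130)&(V>135)).astype(np.uint8),cv2.MORPH_OPEN,np.ones((5,5)))
cs=[k for k in cv2.findContours(m,0,1)[0] if cv2.contourArea(k)>500];print([cv2.contourArea(k) for k in cs])
rect(np.vstack(cs),.05,"rest")
E
```

```text
grip [ 0.52971363 -0.0141979   0.108     ] [0.13082442 0.03408725] 104.30706923615422
grip [ 0.53659203 -0.02631409  0.108     ] [0.10297243 0.02670001] 109.78127333452657
grip [ 0.53718251 -0.02774296  0.108     ] [0.09928581 0.02655369] 109.78120859227485
[12211.5, 3722.5]
rest [ 0.53050845 -0.02281161  0.05      ] [0.1291053  0.06423167] 109.80154629408868
```

jog_arm(plan=[{"travel": [0.018, -0.002, -0.12], "rot": [0, 0, 0.01], "jaw": 1}, {"travel": [0, 0, -0.12], "rot": [0, 0, 0], "jaw": 1}, {"travel": [0, 0, -0.12], "rot": [0, 0, 0], "jaw": 1}, {"travel": [0, 0, -0.12], "rot": [0, 0, 0], "jaw": 1}, {"travel": [0, 0, -0.1], "rot": [0, 0, 0], "jaw": 1}, {"travel": [0, 0, -0.04], "rot": [0, 0, 0], "jaw": 1}, {"travel": [0, 0, 0], "rot": [0, 0, 0], "jaw": 0.2}, {"travel": [0, 0, 0], "rot": [0, 0, 0], "jaw": 0}, {"travel": [0, 0, 0], "rot": [0, 0, 0], "jaw": -0.2}])

```text
time: 8.8
eef_pos: [0.5373, -0.0281, 0.0763]
eef_rot: [179.9, 0.1, 109.7]
wrist_force: [-0.3, 0.5, -0.6]
finger_gap: 0.605
finger_force: 0.0
```

jog_arm(plan=[{"travel": [0, 0, 0], "rot": [0, 0, 0], "jaw": -0.3}, {"travel": [0, 0, 0], "rot": [0, 0, 0], "jaw": -0.35}, {"travel": [0, 0, 0], "rot": [0, 0, 0], "jaw": -0.4}])

```text
time: 9.05
eef_pos: [0.5367, -0.0283, 0.0757]
eef_rot: [179.9, 0.1, 109.6]
wrist_force: [0.3, 0.3, 1.1]
finger_gap: 0.3
finger_force: 0.0
```

jog_arm(plan=[{"travel": [0, 0, 0], "rot": [0, 0, 0], "jaw": -0.5}])

```text
time: 9.13
eef_pos: [0.5364, -0.0284, 0.0755]
eef_rot: [180.0, 0.0, 109.7]
wrist_force: [-0.7, -0.4, 3.3]
finger_gap: 0.253
finger_force: 19.2
```

jog_arm(plan=[{"travel": [0, 0, 0], "rot": [0, 0, 0], "jaw": -0.6}, {"travel": [0, 0, 0], "rot": [0, 0, 0], "jaw": -1}, {"travel": [0, 0, 0], "rot": [0, 0, 0], "jaw": -1}])

```text
time: 9.38
eef_pos: [0.5365, -0.0284, 0.0756]
eef_rot: [180.0, 0.0, 109.7]
wrist_force: [-2.3, -0.3, 6.5]
finger_gap: 0.252
finger_force: 59.3
```

jog_arm(plan=[{"travel": [0, 0, 0.05], "rot": [0, 0, 0], "jaw": -1}, {"travel": [0, 0, 0.1], "rot": [0, 0, 0], "jaw": -1}, {"travel": [0, 0, 0.1], "rot": [0, 0, 0], "jaw": -1}])

```text
time: 9.63
eef_pos: [0.5348, -0.0278, 0.1244]
eef_rot: [-179.9, -0.1, 109.6]
wrist_force: [-0.2, -0.1, -2.2]
finger_gap: 0.249
finger_force: 58.9
```

jog_arm(plan=[{"travel": [0, 0, 0.17], "rot": [0, 0, 0], "jaw": -1}, {"travel": [0, 0, 0.17], "rot": [0, 0, 0], "jaw": -1}, {"travel": [0, 0, 0.17], "rot": [0, 0, 0], "jaw": -1}, {"travel": [0, 0, 0.17], "rot": [0, 0, 0], "jaw": -1}, {"travel": [0, 0, 0], "rot": [0, 0, 0], "jaw": -1}])

```text
time: 10.05
eef_pos: [0.5395, -0.029, 0.2693]
eef_rot: [179.3, 0.5, 109.7]
wrist_force: [1.5, -0.2, -0.2]
finger_gap: 0.248
finger_force: 59.1
```

```bash
python3 - <<'E'
from h import *
from scipy.spatial.transform import Rotation as Ro
s=r.state();print(s["eef_pos"],s["eef_rot"],s["wrist_force"],s["finger_gap"])
th=.3
fl=np.cos(th)*ey+np.sin(th)*Z   # uphill along floor
n=np.cos(th)*Z-np.sin(th)*ey
# target tool: z=-n ; x along -ex (yaw 71.6) ; y=z cross x
x=-ex;z=-n;y=np.cross(z,x);R=np.c_[x,y,z]
R0=Ro.from_euler("xyz",s["eef_rot"],degrees=True)
R1=Ro.from_matrix(R);print("target rpy",R1.as_euler("xyz",degrees=True))
print("yaw turn + tilt; rotvec/60 of tilt about world axis:",)
Rz=Ro.from_euler("xyz",[180,0,71.6],degrees=True)
print("tilt rv/60",np.degrees((R1*Rz.inv()).as_rotvec())/60,"total rv/60",np.degrees((R1*R0.inv()).as_rotvec())/60)
for d,h in((.02,.0),(.02,.06),(.1,0),(.197,0),(.215,0)):
    print(d,h,tray(0,d,h+.0676,th))
E
```

```text
[ 0.53951641 -0.02900488  0.26934278] [179.3488552    0.45311547 109.65413434] [ 1.48337122 -0.22403145 -0.19441385] 0.24750745356709852
target rpy [162.80757047   0.          71.58316556]
yaw turn + tilt; rotvec/60 of tilt about world axis:
tilt rv/60 [-0.09048617 -0.27187811 -0.00027847] total rv/60 [ 0.01066906 -0.28067833 -0.62894422]
0.02 0.0 [0.61730938 0.27405051 0.19467034]
0.02 0.06 [0.60048246 0.27965357 0.25199053]
0.1 0 [0.54478024 0.29820142 0.17102873]
0.197 0 [0.45683865 0.32748439 0.14236327]
0.215 0 [0.44051959 0.33291835 0.1370439 ]
```

jog_arm(plan=[{"travel": [0.036, 0.17, 0], "rot": [0, 0, -0.07], "jaw": -1}, {"travel": [0.036, 0.17, 0], "rot": [0, 0, -0.07], "jaw": -1}, {"travel": [0.036, 0.17, 0], "rot": [0, 0, -0.07], "jaw": -1}, {"travel": [0.036, 0.17, 0], "rot": [0, 0, -0.07], "jaw": -1}, {"travel": [0.036, 0.17, 0], "rot": [0, 0, -0.07], "jaw": -1}, {"travel": [0.036, 0.17, 0], "rot": [0, 0, -0.07], "jaw": -1}, {"travel": [0.036, 0.17, 0], "rot": [0, 0, -0.07], "jaw": -1}, {"travel": [0.036, 0.17, 0], "rot": [0, 0, -0.07], "jaw": -1}, {"travel": [0.036, 0.17, 0], "rot": [0, 0, -0.075], "jaw": -1}, {"travel": [0, 0, 0], "rot": [-0.03, -0.09, 0], "jaw": -1}, {"travel": [0, 0, 0], "rot": [-0.03, -0.09, 0], "jaw": -1}, {"travel": [0, 0, 0], "rot": [-0.03, -0.09, 0], "jaw": -1}])

```text
time: 11.05
eef_pos: [0.601, 0.2785, 0.2596]
eef_rot: [162.8, 0.0, 71.6]
wrist_force: [0.1, -1.1, -1.5]
finger_gap: 0.242
finger_force: 59.2
```

jog_arm(plan=[{"travel": [0, 0, 0], "rot": [0, 0, 0], "jaw": -1}, {"travel": [0, 0, 0], "rot": [0, 0, 0], "jaw": -1}])

```text
time: 11.22
eef_pos: [0.5991, 0.2783, 0.2595]
eef_rot: [163.2, 0.1, 71.6]
wrist_force: [0.4, 0.2, -1.8]
finger_gap: 0.249
finger_force: 59.5
```

```bash
python3 - <<'E'
from h import *
im=shot("scene","b1",(200,130,200,150),4)
s=r.state();p=s["eef_pos"];print(p,s["eef_rot"])
n=np.cos(.3)*Z-np.sin(.3)*ey;v=p-tray(0,0,0,.3);print("x",v@ex,"d",-v@(np.cos(.3)*ey+np.sin(.3)*Z),"edge h",v@n-.0676)
E
```

```text
[0.60048386 0.27777295 0.26056813] [1.63071914e+02 1.40102588e-02 7.15578487e+01]
x 0.0017842670975068064 d 0.016920955149595563 edge h 0.06802614976196991
```

View pics/b1.png

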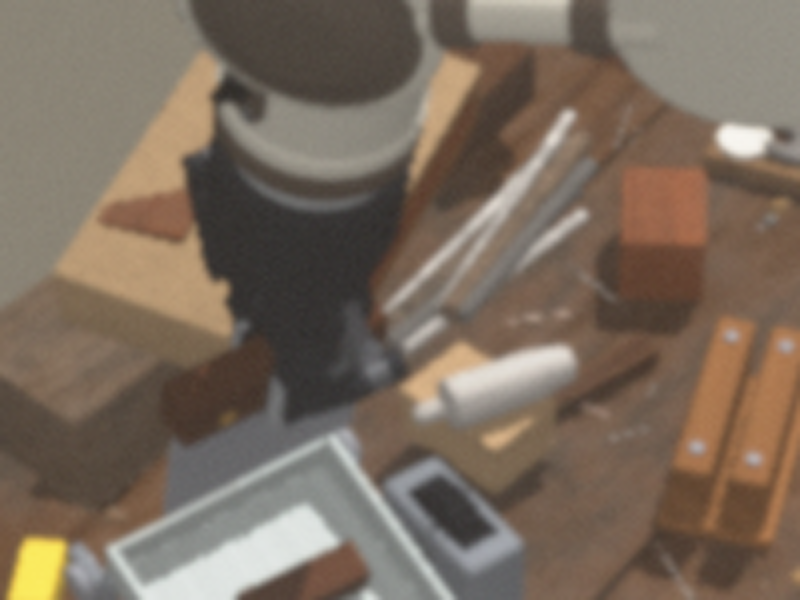

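The view shows the held scraper, with its blade spanning about x=165–355 at y≈430–500 in the crop. The rest is empty at (730,430). I'll check the along-bar offset of the blade against the TCP.

```bash
python3 - <<'E'
from h import *
p=np.array([.6005,.2778,.2606]);n=np.cos(.3)*Z-np.sin(.3)*ey
f=lambda P:((proj("scene",P)[0]-(200,130))*4).round()
print("tcp",f(p))
for x in(-.051,-.07,.051): print("grip top end",x,f(p+x*ex+.033*n), "bot",f(p+x*ex+.0045*n))
for x in(-.049,.049): print("blade lower",x,f(p+x*ex-.0676*n))
for x in(.061,-.061): print("head rim",f(tray(x,-.003,.025,.3)))
for s,z in((-1,.05),(1,.05)):
    for t in(-.032,0,.032):
        a=np.radians(109.7);print("rest",f(np.array([.533,-.0255,z])+s*.062*np.array([np.cos(a),np.sin(a),0])+t*np.array([np.sin(a),-np.cos(a),0])))
E
```

```text
tcp [266. 379.]
grip top end -0.051 [167. 389.] bot [163. 424.]
grip top end -0.07 [126. 408.] bot [123. 444.]
grip top end 0.051 [375. 288.] bot [367. 325.]
blade lower -0.049 [158. 505.]
blade lower 0.049 [343. 412.]
head rim [328. 417.]
head rim [104. 529.]
rest [822. 325.]
rest [765. 315.]
rest [710. 304.]
rest [778. 481.]
rest [719. 469.]
rest [659. 457.]
```

jog_arm(plan=[{"travel": [0.022, -0.007, -0.098], "rot": [0, 0, 0], "jaw": -1}, {"travel": [0.022, -0.007, -0.098], "rot": [0, 0, 0], "jaw": -1}, {"travel": [0.022, -0.007, -0.098], "rot": [0, 0, 0], "jaw": -1}, {"travel": [0, 0, 0], "rot": [0, 0, 0], "jaw": -1}, {"travel": [0, 0, 0], "rot": [0, 0, 0], "jaw": -1}])

```text
time: 11.68
eef_pos: [0.6144, 0.2725, 0.201]
eef_rot: [163.1, 0.1, 71.4]
wrist_force: [0.9, 0.5, -2.3]
finger_gap: 0.252
finger_force: 59.4
```

jog_arm(plan=[{"travel": [0.003, -0.001, -0.01], "rot": [0, 0, 0], "jaw": -1}, {"travel": [0.003, -0.001, -0.01], "rot": [0, 0, 0], "jaw": -1}, {"travel": [0, 0, 0], "rot": [0, 0, 0], "jaw": -1}])

```text
time: 11.93
eef_pos: [0.616, 0.2733, 0.1993]
eef_rot: [162.8, -0.1, 71.5]
wrist_force: [-0.2, 0.4, -1.1]
finger_gap: 0.246
finger_force: 59.4
```

jog_arm(plan=[{"travel": [0.001, 0, -0.005], "rot": [0, 0, 0], "jaw": -1}, {"travel": [0.001, 0, -0.005], "rot": [0, 0, 0], "jaw": -1}, {"travel": [0, 0, 0], "rot": [0, 0, 0], "jaw": -1}])

```text
time: 12.18
eef_pos: [0.6156, 0.2734, 0.1961]
eef_rot: [162.9, -0.0, 71.6]
wrist_force: [0.5, -0.3, -1.3]
finger_gap: 0.247
finger_force: 59.4
```

jog_arm(plan=[{"travel": [0.001, 0, -0.005], "rot": [0, 0, 0], "jaw": -1}, {"travel": [0, 0, 0], "rot": [0, 0, 0], "jaw": -1}])

```text
time: 12.35
eef_pos: [0.6157, 0.2733, 0.1948]
eef_rot: [162.9, 0.0, 71.6]
wrist_force: [0.6, -0.3, -2.7]
finger_gap: 0.249
finger_force: 59.4
```

jog_arm(plan=[{"travel": [0.001, 0, -0.005], "rot": [0, 0, 0], "jaw": -1}, {"travel": [0, 0, 0], "rot": [0, 0, 0], "jaw": -1}])

```text
time: 12.52
eef_pos: [0.6159, 0.2733, 0.1947]
eef_rot: [162.9, 0.0, 71.6]
wrist_force: [-3.9, -0.1, 3.5]
finger_gap: 0.246
finger_force: 60.3
```

jog_arm(plan=[{"travel": [0.001, 0, -0.005], "rot": [0, 0, 0], "jaw": -1}, {"travel": [0, 0, 0], "rot": [0, 0, 0], "jaw": -1}])

```text
time: 12.68
eef_pos: [0.616, 0.2733, 0.1947]
eef_rot: [162.9, 0.0, 71.5]
wrist_force: [-8.2, -1.7, 8.9]
finger_gap: 0.246
finger_force: 61.4
```

jog_arm(plan=[{"travel": [-0.001, 0, 0.006], "rot": [0, 0, 0], "jaw": -1}, {"travel": [-0.027, 0.009, -0.0088], "rot": [0, 0, 0], "jaw": -1}, {"travel": [-0.0363, 0.0121, -0.0118], "rot": [0, 0, 0], "jaw": -1}, {"travel": [-0.0363, 0.0121, -0.0118], "rot": [0, 0, 0], "jaw": -1}, {"travel": [-0.0363, 0.0121, -0.0118], "rot": [0, 0, 0], "jaw": -1}])

```text
time: 13.1
eef_pos: [0.5888, 0.2827, 0.1858]
eef_rot: [162.8, -0.1, 71.6]
wrist_force: [1.5, -1.0, 3.1]
finger_gap: 0.249
finger_force: 60.1
```

jog_arm(plan=[{"travel": [-0.0363, 0.0121, -0.0118], "rot": [0, 0, 0], "jaw": -1}, {"travel": [-0.0363, 0.0121, -0.0118], "rot": [0, 0, 0], "jaw": -1}, {"travel": [-0.0363, 0.0121, -0.0118], "rot": [0, 0, 0], "jaw": -1}, {"travel": [-0.0363, 0.0121, -0.0118], "rot": [0, 0, 0], "jaw": -1}])

```text
time: 13.43
eef_pos: [0.5596, 0.2924, 0.1762]
eef_rot: [162.8, -0.0, 71.6]
wrist_force: [2.1, -0.9, 4.7]
finger_gap: 0.248
finger_force: 60.2
```

```bash
cat >> h.py <<'E'
def where():
    s=r.state();p=s["eef_pos"];n=np.cos(.3)*Z-np.sin(.3)*ey;v=p-tray(0,0,0,.3);w=s["wrist_force"]
    print("x",v@ex,"d",-v@(np.cos(.3)*ey+np.sin(.3)*Z),"h",v@n-.0676,"Fn",w@n,"F",w,"rpy",s["eef_rot"],"gap",s["finger_gap"])
E
python3 -c "
from h import *
where()"
```

```text
x 0.0008584005318435275 d 0.0833659652845896 h 0.0002946044671990333 Fn 3.807084106658157 F [ 2.1269167  -0.94762553  4.7020799 ] rpy [ 1.62843230e+02 -4.78777745e-02  7.15710958e+01] gap 0.2478671745395722
```

jog_arm(plan=[{"travel": [-0.0363, 0.0121, -0.0118], "rot": [0, 0, 0], "jaw": -1}, {"travel": [-0.0363, 0.0121, -0.0118], "rot": [0, 0, 0], "jaw": -1}, {"travel": [-0.0363, 0.0121, -0.0118], "rot": [0, 0, 0], "jaw": -1}, {"travel": [-0.0363, 0.0121, -0.0118], "rot": [0, 0, 0], "jaw": -1}, {"travel": [-0.0363, 0.0121, -0.0118], "rot": [0, 0, 0], "jaw": -1}])

```text
time: 13.85
eef_pos: [0.5234, 0.3044, 0.1644]
eef_rot: [162.8, -0.0, 71.6]
wrist_force: [2.4, 0.3, 6.1]
finger_gap: 0.246
finger_force: 60.3
```

jog_arm(plan=[{"travel": [-0.0363, 0.0121, -0.0118], "rot": [0, 0, 0], "jaw": -1}, {"travel": [-0.0363, 0.0121, -0.0118], "rot": [0, 0, 0], "jaw": -1}, {"travel": [-0.0363, 0.0121, -0.0118], "rot": [0, 0, 0], "jaw": -1}, {"travel": [-0.0363, 0.0121, -0.0118], "rot": [0, 0, 0], "jaw": -1}, {"travel": [-0.0363, 0.0121, -0.0118], "rot": [0, 0, 0], "jaw": -1}])

```text
time: 14.27
eef_pos: [0.487, 0.3164, 0.1526]
eef_rot: [162.9, -0.0, 71.6]
wrist_force: [2.4, -1.3, 4.2]
finger_gap: 0.247
finger_force: 60.3
```

```bash
python3 -c "
from h import *
where();shot('scene','s1',(200,180,200,150),4)"
```

```text
x 0.0009553510264623584 d 0.163398307931361 h 0.00029098009600392327 Fn 3.1803887895767695 F [ 2.43459011 -1.317278    4.17253984] rpy [ 1.62853848e+02 -3.48241272e-02  7.15635082e+01] gap 0.24683040305937326
```

View pics/s1.png

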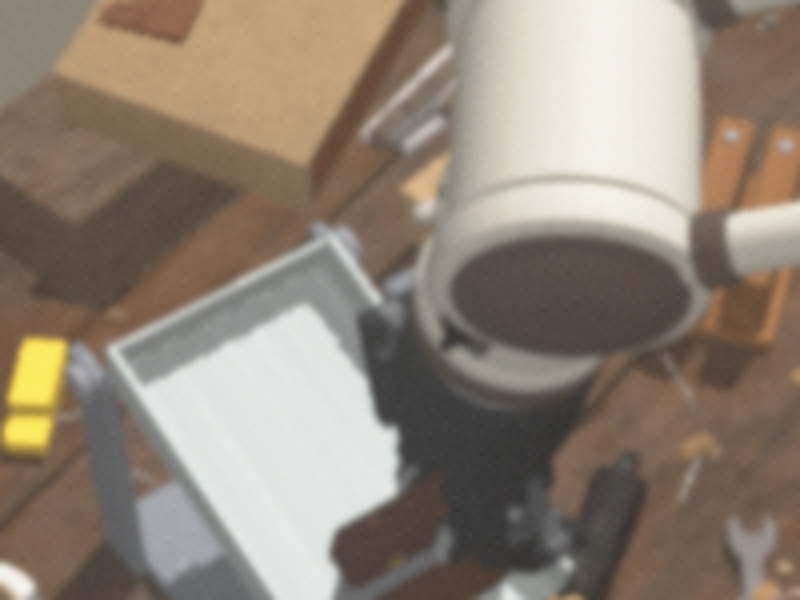

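The tray floor behind the blade is clear, with the grip bar at (390,530), so I'll finish the sweep past the lip.

jog_arm(plan=[{"travel": [-0.0363, 0.0121, -0.0118], "rot": [0, 0, 0], "jaw": -1}, {"travel": [-0.0363, 0.0121, -0.0118], "rot": [0, 0, 0], "jaw": -1}, {"travel": [-0.0363, 0.0121, -0.0118], "rot": [0, 0, 0], "jaw": -1}, {"travel": [-0.0363, 0.0121, -0.0118], "rot": [0, 0, 0], "jaw": -1}, {"travel": [-0.0363, 0.0121, -0.0118], "rot": [0, 0, 0], "jaw": -1}, {"travel": [-0.0363, 0.0121, -0.0118], "rot": [0, 0, 0], "jaw": -1}])

```text
time: 14.82
eef_pos: [0.4413, 0.3304, 0.1364]
eef_rot: [163.1, 0.1, 71.5]
wrist_force: [-0.6, -1.0, -2.4]
finger_gap: 0.249
finger_force: 59.5
```

jog_arm(plan=[{"travel": [-0.027, 0.009, -0.0088], "rot": [0, 0, 0], "jaw": -1}, {"travel": [0, 0, 0], "rot": [0, 0, 0], "jaw": -1}, {"travel": [0, 0, 0], "rot": [0, 0, 0], "jaw": -1}])

```text
time: 15.07
eef_pos: [0.4368, 0.3321, 0.1348]
eef_rot: [163.1, 0.1, 71.6]
wrist_force: [0.1, 0.6, -2.4]
finger_gap: 0.247
finger_force: 59.5
```

jog_arm(plan=[{"travel": [-0.02, 0.01, 0.1], "rot": [0, 0, 0], "jaw": -1}, {"travel": [0, 0, 0.15], "rot": [0, 0, 0], "jaw": -1}, {"travel": [0, 0, 0.15], "rot": [0, 0, 0], "jaw": -1}, {"travel": [0, 0, 0.15], "rot": [0, 0, 0], "jaw": -1}])

```text
time: 15.4
eef_pos: [0.4339, 0.3341, 0.2469]
eef_rot: [163.0, 0.1, 71.5]
wrist_force: [0.9, 0.8, -2.2]
finger_gap: 0.248
finger_force: 59.4
```

jog_arm(plan=[{"travel": [0, 0, 0.03], "rot": [0.03, 0.09, 0], "jaw": -1}, {"travel": [0, 0, 0.03], "rot": [0.03, 0.09, 0], "jaw": -1}, {"travel": [0, 0, 0.02], "rot": [0.03, 0.09, 0], "jaw": -1}, {"travel": [0.0465, -0.165, 0], "rot": [0, 0, 0.0575], "jaw": -1}, {"travel": [0.0465, -0.165, 0], "rot": [0, 0, 0.0575], "jaw": -1}, {"travel": [0.0465, -0.165, 0], "rot": [0, 0, 0.0575], "jaw": -1}, {"travel": [0.0465, -0.165, 0], "rot": [0, 0, 0.0575], "jaw": -1}, {"travel": [0.0465, -0.165, 0], "rot": [0, 0, 0.0575], "jaw": -1}, {"travel": [0.0465, -0.165, 0], "rot": [0, 0, 0.0575], "jaw": -1}, {"travel": [0.0465, -0.165, 0], "rot": [0, 0, 0.0575], "jaw": -1}, {"travel": [0.0465, -0.165, 0], "rot": [0, 0, 0.0575], "jaw": -1}, {"travel": [0.0465, -0.165, 0], "rot": [0, 0, 0.0575], "jaw": -1}])

```text
time: 16.4
eef_pos: [0.5181, 0.0355, 0.2621]
eef_rot: [-180.0, -0.0, 102.7]
wrist_force: [0.2, 1.4, -2.0]
finger_gap: 0.246
finger_force: 59.5
```

jog_arm(plan=[{"travel": [0.0465, -0.165, 0], "rot": [0, 0, 0.0575], "jaw": -1}, {"travel": [0.0465, -0.165, 0], "rot": [0, 0, 0.0575], "jaw": -1}, {"travel": [0, 0, 0], "rot": [0, 0, 0], "jaw": -1}, {"travel": [0, 0, 0], "rot": [0, 0, 0], "jaw": -1}, {"travel": [0, 0, 0], "rot": [0, 0, 0], "jaw": -1}])

```text
time: 16.82
eef_pos: [0.5363, -0.0283, 0.2619]
eef_rot: [-180.0, -0.1, 109.4]
wrist_force: [-0.0, 0.5, -2.3]
finger_gap: 0.248
finger_force: 59.6
```

```bash
python3 - <<'E'
from h import *
s=r.state();print(s["eef_pos"],s["eef_rot"],s["wrist_force"])
A=cams.capture("scene");B=cams.capture("top")
A=cv2.resize(A[190:430,200:400],(500,600),interpolation=2);B=cv2.resize(B[165:365,155:280],(300,480),interpolation=2)
c=np.zeros((600,800,3),np.uint8);c[:,:500]=A;c[:480,500:]=B;cv2.imwrite("pics/f1.png",c)
E
```

```text
[ 0.53632481 -0.02831951  0.26193501] [-1.79967807e+02 -5.73956285e-02  1.09434649e+02] [-0.01489941  0.53953109 -2.27256617]
```

View pics/f1.png

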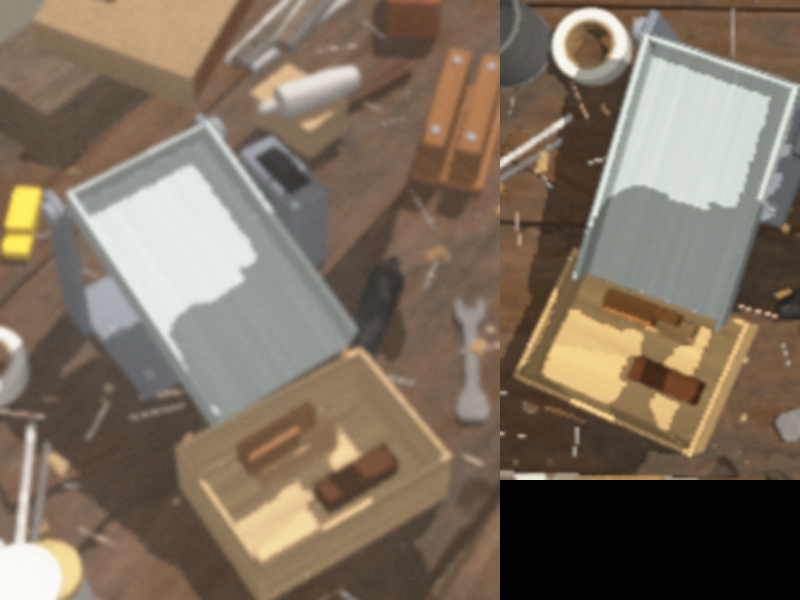

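The tray is empty and two offcuts are plain to see in the box, the dark one at (355,475) and the notched one at (275,440). The light one blends in with the plywood, and I'll check for it numerically. Next I'll put the scraper back.

jog_arm(plan=[{"travel": [0.001, 0, -0.16], "rot": [0, 0, 0.004], "jaw": -1}, {"travel": [0, 0, -0.16], "rot": [0, 0, 0], "jaw": -1}, {"travel": [0, 0, -0.16], "rot": [0, 0, 0], "jaw": -1}, {"travel": [0, 0, -0.13], "rot": [0, 0, 0], "jaw": -1}, {"travel": [0, 0, 0], "rot": [0, 0, 0], "jaw": -1}, {"travel": [0, 0, -0.03], "rot": [0, 0, 0], "jaw": -1}, {"travel": [0, 0, -0.03], "rot": [0, 0, 0], "jaw": -1}])

```text
time: 17.5
eef_pos: [0.5383, -0.0283, 0.1302]
eef_rot: [179.8, 0.1, 109.8]
wrist_force: [0.5, -0.3, -1.9]
finger_gap: 0.254
finger_force: 59.5
```

jog_arm(plan=[{"travel": [0, 0, -0.05], "rot": [0, 0, 0], "jaw": -1}, {"travel": [0, 0, 0], "rot": [0, 0, 0], "jaw": -1}])

```text
time: 17.67
eef_pos: [0.5366, -0.0283, 0.1178]
eef_rot: [-180.0, -0.0, 109.8]
wrist_force: [-0.5, 0.5, -2.2]
finger_gap: 0.244
finger_force: 59.5
```

jog_arm(plan=[{"travel": [0, 0, -0.015], "rot": [0, 0, 0], "jaw": -1}, {"travel": [0, 0, -0.015], "rot": [0, 0, 0], "jaw": -1}, {"travel": [0, 0, 0], "rot": [0, 0, 0], "jaw": -1}])

```text
time: 17.92
eef_pos: [0.5367, -0.0285, 0.1121]
eef_rot: [-180.0, -0.0, 109.7]
wrist_force: [-0.8, 0.8, -1.8]
finger_gap: 0.249
finger_force: 59.5
```

jog_arm(plan=[{"travel": [0, 0, -0.015], "rot": [0, 0, 0], "jaw": -1}, {"travel": [0, 0, -0.015], "rot": [0, 0, 0], "jaw": -1}, {"travel": [0, 0, 0], "rot": [0, 0, 0], "jaw": -1}])

```text
time: 18.17
eef_pos: [0.5364, -0.0284, 0.1057]
eef_rot: [-180.0, -0.0, 109.7]
wrist_force: [-0.1, 0.5, -2.4]
finger_gap: 0.25
finger_force: 59.5
```

In the slot and free of force. I'll lower it from 0.1057 to about 0.0765.

jog_arm(plan=[{"travel": [0, 0, -0.03], "rot": [0, 0, 0], "jaw": -1}, {"travel": [0, 0, -0.03], "rot": [0, 0, 0], "jaw": -1}, {"travel": [0, 0, -0.03], "rot": [0, 0, 0], "jaw": -1}, {"travel": [0, 0, -0.03], "rot": [0, 0, 0], "jaw": -1}, {"travel": [0, 0, -0.02], "rot": [0, 0, 0], "jaw": -1}, {"travel": [0, 0, 0], "rot": [0, 0, 0], "jaw": -1}])

```text
time: 18.67
eef_pos: [0.5358, -0.0282, 0.0768]
eef_rot: [-179.9, -0.1, 109.7]
wrist_force: [-0.7, -0.3, -2.5]
finger_gap: 0.25
finger_force: 59.5
```

jog_arm(plan=[{"travel": [0, 0, -0.005], "rot": [0, 0, 0], "jaw": -1}, {"travel": [0, 0, 0], "rot": [0, 0, 0], "jaw": -1}])

```text
time: 18.83
eef_pos: [0.5369, -0.0285, 0.0773]
eef_rot: [180.0, 0.0, 109.7]
wrist_force: [-1.4, 0.5, -2.3]
finger_gap: 0.246
finger_force: 59.5
```

jog_arm(plan=[{"travel": [0, 0, -0.005], "rot": [0, 0, 0], "jaw": -1}, {"travel": [0, 0, 0], "rot": [0, 0, 0], "jaw": -1}, {"travel": [0, 0, 0], "rot": [0, 0, 0], "jaw": -1}])

```text
time: 19.08
eef_pos: [0.5369, -0.0285, 0.0765]
eef_rot: [180.0, 0.0, 109.7]
wrist_force: [0.1, 0.1, -0.9]
finger_gap: 0.253
finger_force: 59.5
```

jog_arm(plan=[{"travel": [0, 0, -0.003], "rot": [0, 0, 0], "jaw": -1}, {"travel": [0, 0, 0], "rot": [0, 0, 0], "jaw": -1}])

```text
time: 19.25
eef_pos: [0.5368, -0.0285, 0.0757]
eef_rot: [180.0, 0.0, 109.7]
wrist_force: [0.0, -0.1, -1.9]
finger_gap: 0.241
finger_force: 59.5
```

jog_arm(plan=[{"travel": [0, 0, -0.003], "rot": [0, 0, 0], "jaw": -1}, {"travel": [0, 0, 0], "rot": [0, 0, 0], "jaw": -1}])

```text
time: 19.42
eef_pos: [0.5369, -0.0285, 0.0756]
eef_rot: [180.0, 0.0, 109.7]
wrist_force: [-1.8, 1.0, 2.8]
finger_gap: 0.249
finger_force: 60.3
```

jog_arm(plan=[{"travel": [0, 0, 0], "rot": [0, 0, 0], "jaw": -0.45}, {"travel": [0, 0, 0], "rot": [0, 0, 0], "jaw": -0.35}, {"travel": [0, 0, 0], "rot": [0, 0, 0], "jaw": -0.2}, {"travel": [0, 0, 0], "rot": [0, 0, 0], "jaw": 0.2}, {"travel": [0, 0, 0], "rot": [0, 0, 0], "jaw": 0.6}, {"travel": [0, 0, 0], "rot": [0, 0, 0], "jaw": 1}, {"travel": [0, 0, 0], "rot": [0, 0, 0], "jaw": 1}, {"travel": [0, 0, 0.05], "rot": [0, 0, 0], "jaw": 1}, {"travel": [0, 0, 0.1], "rot": [0, 0, 0], "jaw": 1}, {"travel": [0, 0, 0.15], "rot": [0, 0, 0], "jaw": 1}, {"travel": [0, 0, 0.15], "rot": [0, 0, 0], "jaw": 1}, {"travel": [0, 0, 0.15], "rot": [0, 0, 0], "jaw": 1}])

```text
time: 20.42
eef_pos: [0.5365, -0.0284, 0.1971]
eef_rot: [180.0, 0.0, 109.7]
wrist_force: [0.3, -0.8, 0.4]
finger_gap: 0.999
finger_force: 0.0
```

jog_arm(plan=[{"travel": [-0.03, -0.15, 0], "rot": [0, 0, 0], "jaw": 1}, {"travel": [-0.03, -0.15, 0], "rot": [0, 0, 0], "jaw": 1}, {"travel": [-0.03, -0.15, 0], "rot": [0, 0, 0], "jaw": 1}, {"travel": [-0.03, -0.15, 0], "rot": [0, 0, 0], "jaw": 1}, {"travel": [-0.03, -0.15, 0], "rot": [0, 0, 0], "jaw": 1}, {"travel": [-0.03, -0.15, 0], "rot": [0, 0, 0], "jaw": 1}, {"travel": [-0.03, -0.15, 0], "rot": [0, 0, 0], "jaw": 1}, {"travel": [-0.03, -0.15, 0], "rot": [0, 0, 0], "jaw": 1}, {"travel": [0, 0, 0], "rot": [0, 0, 0], "jaw": 1}, {"travel": [0, 0, 0], "rot": [0, 0, 0], "jaw": 1}])

```text
time: 21.25
eef_pos: [0.4885, -0.2698, 0.1958]
eef_rot: [180.0, 0.0, 109.6]
wrist_force: [0.1, 0.3, -0.0]
finger_gap: 1.004
finger_force: 0.0
```

```bash
python3 - <<'E'
from h import *
a0=cv2.imread("pics/top0.png");s0=cv2.imread("pics/scene0.png")
a=cams.capture("top");s=cams.capture("scene");cv2.imwrite("pics/end_t.png",a);cv2.imwrite("pics/end_s.png",s)
# scraper: compare patches with start
for n,i0,i,(x,y,w,h) in(("rest top",a0,a,(360,240,80,52)),("rest scene",s0,s,(362,185,50,85)),("spool",a0,a,(330,325,35,35)),("tape",a0,a,(172,165,40,38)),("box nearedge t",a0,a,(158,318,80,38)),("box s",s0,s,(270,340,110,90))):
    m=cv2.minMaxLoc(cv2.matchTemplate(i[y-8:y+h+8,x-8:x+w+8],i0[y:y+h,x:x+w],cv2.TM_CCOEFF_NORMED));print(n,round(m[1],3),np.array(m[3])-8,"diff",cv2.absdiff(i0[y:y+h,x:x+w],i[y:y+h,x:x+w]).mean().round(1))
# orange-wood pieces: hue mask in box (scene), and elsewhere changes on the bench
d=cv2.GaussianBlur(cv2.absdiff(s0,s),(5,5),0).max(2)>35
k=[cv2.boundingRect(c)+(cv2.contourArea(c),) for c in cv2.findContours(d.astype(np.uint8),0,1)[0] if cv2.contourArea(c)>40];print(k)
d=cv2.GaussianBlur(cv2.absdiff(a0,a),(5,5),0).max(2)>35
k=[cv2.boundingRect(c)+(cv2.contourArea(c),) for c in cv2.findContours(d.astype(np.uint8),0,1)[0] if cv2.contourArea(c)>40];print(k)
E
```

```text
rest top 0.465 [0 1] diff 19.3
rest scene 0.495 [1 0] diff 12.9
spool 0.887 [0 0] diff 16.5
tape 0.942 [0 0] diff 11.2
box nearedge t 0.761 [0 0] diff 18.0
box s 0.55 [-5  4] diff 18.5
[(632, 434, 8, 13, 63.5), (239, 400, 32, 33, 421.5), (224, 387, 17, 13, 104.5), (295, 385, 23, 17, 129.5), (323, 369, 36, 31, 565.0), (305, 362, 31, 22, 333.5), (424, 283, 14, 17, 146.0), (494, 253, 41, 86, 2403.0), (232, 245, 113, 115, 6672.5), (224, 237, 54, 30, 214.0), (358, 227, 96, 149, 4666.0), (383, 212, 19, 39, 175.0), (372, 210, 13, 37, 97.5), (572, 182, 25, 36, 490.0), (495, 117, 145, 299, 13704.5), (551, 49, 89, 75, 1821.5), (434, 44, 71, 84, 2707.0), (625, 42, 15, 10, 50.5), (588, 0, 52, 32, 1345.5), (452, 0, 140, 84, 5828.5)]
[(249, 410, 236, 70, 6898.5), (538, 378, 56, 102, 2473.5), (581, 331, 10, 33, 188.0), (205, 313, 36, 21, 392.5), (251, 259, 204, 106, 7538.5), (148, 259, 24, 34, 467.0), (367, 247, 63, 21, 241.0), (162, 238, 13, 19, 147.0), (552, 231, 88, 249, 11030.0), (174, 212, 8, 28, 74.5), (221, 207, 41, 25, 556.0), (173, 185, 102, 125, 4084.0), (216, 176, 65, 30, 699.0)]
```

jog_arm(plan=[{"travel": [-0.15, -0.12, 0.015], "rot": [0, 0, -0.1], "jaw": 1}, {"travel": [-0.15, -0.12, 0.015], "rot": [0, 0, -0.1], "jaw": 1}, {"travel": [-0.15, -0.12, 0.015], "rot": [0, 0, -0.1], "jaw": 1}, {"travel": [-0.15, -0.12, 0.015], "rot": [0, 0, -0.1], "jaw": 1}, {"travel": [-0.15, -0.12, 0.015], "rot": [0, 0, -0.1], "jaw": 1}, {"travel": [-0.15, -0.12, 0.015], "rot": [0, 0, -0.1], "jaw": 1}, {"travel": [-0.15, -0.12, 0.015], "rot": [0, 0, -0.1], "jaw": 1}, {"travel": [-0.15, -0.12, 0.015], "rot": [0, 0, -0.1], "jaw": 1}, {"travel": [-0.15, -0.12, 0.015], "rot": [0, 0, -0.1], "jaw": 1}, {"travel": [-0.15, -0.12, 0.015], "rot": [0, 0, -0.1], "jaw": 1}, {"travel": [-0.15, -0.12, 0.015], "rot": [0, 0, -0.1], "jaw": 1}, {"travel": [-0.15, -0.12, 0.01], "rot": [0, 0, -0.1], "jaw": 1}])

```text
time: 22.35
eef_pos: [0.1286, -0.5568, 0.2308]
eef_rot: [180.0, -0.0, 37.6]
wrist_force: [0.5, 0.2, 0.1]
finger_gap: 0.997
finger_force: 0.0
```

jog_arm(plan=[{"travel": [0, 0, 0], "rot": [0, 0, -0.1], "jaw": 1}, {"travel": [0, 0, 0], "rot": [0, 0, -0.1], "jaw": 1}, {"travel": [0, 0, 0], "rot": [0, 0, -0.1], "jaw": 1}, {"travel": [0, 0, 0], "rot": [0, 0, -0.1], "jaw": 1}, {"travel": [0, 0, 0], "rot": [0, 0, 0], "jaw": 1}, {"travel": [0, 0, 0], "rot": [0, 0, 0], "jaw": 1}])

```text
time: 22.85
eef_pos: [0.1299, -0.5559, 0.2302]
eef_rot: [-180.0, -0.0, 14.0]
wrist_force: [0.2, -0.5, 0.2]
finger_gap: 1.0
finger_force: 0.0
```

```bash
python3 - <<'E'
from h import *
a0=cv2.imread("pics/top0.png");s0=cv2.imread("pics/scene0.png")
a=cams.capture("top");s=cams.capture("scene");cv2.imwrite("pics/end_t.png",a);cv2.imwrite("pics/end_s.png",s)
print(r.state()["eef_pos"])
for n,i0,i,(x,y,w,h) in(("rest top",a0,a,(360,240,80,52)),("rest scene",s0,s,(362,185,50,85)),("spool",a0,a,(330,325,35,35)),("tape",a0,a,(172,165,40,38)),("block",a0,a,(430,185,50,40)),("box nearedge t",a0,a,(158,330,80,26)),("box s",s0,s,(270,390,110,40))):
    m=cv2.minMaxLoc(cv2.matchTemplate(i[y-8:y+h+8,x-8:x+w+8],i0[y:y+h,x:x+w],cv2.TM_CCOEFF_NORMED));print(n,round(m[1],3),np.array(m[3])-8,"diff",cv2.absdiff(i0[y:y+h,x:x+w],i[y:y+h,x:x+w]).mean().round(1))
for i0,i in((s0,s),(a0,a)):
    d=cv2.GaussianBlur(cv2.absdiff(i0,i),(5,5),0).max(2)>30
    print([cv2.boundingRect(c)+(cv2.contourArea(c),) for c in cv2.findContours(d.astype(np.uint8),0,1)[0] if cv2.contourArea(c)>25])
# colours of offcuts at start and saturation/hue map in box (scene)
h0=cv2.cvtColor(s0,cv2.COLOR_BGR2HSV);h=cv2.cvtColor(s,cv2.COLOR_BGR2HSV)
print("plain side/top",h0[308,300],h0[302,292],"box floor lit",h0[390,330],h0[395,345],"shade",h0[400,300])
print(h[345:405:5,285:375:6,0]);print(h[345:405:5,285:375:6,1]);print(h[345:405:5,285:375:6,2])
E
```

```text
[ 0.12951918 -0.55612291  0.23020826]
rest top 0.742 [0 1] diff 8.3
rest scene 0.826 [1 0] diff 5.3
spool 0.999 [0 0] diff 1.6
tape 0.943 [0 0] diff 5.8
block 0.998 [0 0] diff 1.7
box nearedge t 0.973 [0 0] diff 3.1
box s 0.887 [-1  1] diff 6.4
[(237, 399, 34, 35, 501.0), (223, 386, 19, 15, 137.5), (323, 369, 36, 32, 580.0), (295, 362, 41, 41, 512.5), (231, 244, 114, 117, 7130.0), (224, 237, 57, 30, 279.5), (383, 212, 14, 37, 90.0), (371, 209, 15, 38, 134.0)]
[(205, 313, 36, 21, 413.5), (372, 259, 59, 19, 206.0), (148, 259, 23, 34, 442.5), (367, 247, 63, 20, 229.5), (163, 238, 12, 19, 138.0), (174, 212, 8, 28, 67.5), (221, 207, 41, 25, 558.0), (173, 183, 102, 127, 4460.0), (215, 176, 66, 31, 751.5)]
plain side/top [ 15  83 139] [ 17  98 232] box floor lit [ 21  82 243] [ 17  92 144] shade [ 17  94 184]
[[72 72 72 72 55 17 18 16 17 18 16 17 16 13 13]
 [72 72 72 19 17 17 14 17 17 17 16 17 17 14 13]
 [68 66 17 17 16 14 13 16 18 16 16 17 16 17 12]
 [17 17 17 16 13 13 13 15 15 16 17 17 17 16 16]
 [17 17 15 13 13 13 15 15 16 17 17 17 17 17 17]
 [16 17 13 13 13 14 15 14 16 21 16 12 17 16 17
[... 1104 characters left out ...]
7 127]
 [234 236 233 170 148 147 162 152 153 152 145 140 144 151 123]
 [170 226 153 145 150 176 189 151 152 142 150 143 140 173 126]
 [144 145 147 154 182 180 124 143 209 148 151 155 138 143 203]
 [144 147 165 180 188 147 153 187 147 191 154 148 143 140 139]
 [152 145 160 193 119 125 178 140 197 240 148 120 141 144 143]
 [154 146 119 113 136 136 143 159 238 175 124 125  99 146 153]
 [147 150 143 130 138 141 185 233 130 125 125  90 118 212 156]
 [158 145 153 151 150 228 236 108 124 114  82 150 222 141 144]
 [205 153 147 147 219 236 227 117  97  99 202 166 144 147 145]
 [142 188 153 234 233 227 241 155 142 227 142 145 146 146  89]
 [138 172 236 231 231 239 244 226 187 145 149 146 138  82  79]]
```

```bash
python3 - <<'E'
from h import *
s=cv2.imread("pics/end_s.png");s0=cv2.imread("pics/scene0.png");a=cv2.imread("pics/end_t.png");a0=cv2.imread("pics/top0.png")
for z in(.015,.03): print(plane("scene",[(327,365)],z),plane("top",[(234,302)],z))
for n,i0,i,b in(("bench s",s0,s,(240,402,28,28)),("bench t",a0,a,(150,262,18,28))):
    x,y,w,h=b;print(n,i0[y:y+h,x:x+w].mean((0,1)),i[y:y+h,x:x+w].mean((0,1)),i[y:y+h,x:x+w].max((0,1)))
h=cv2.cvtColor(a,cv2.COLOR_BGR2HSV)
for k in(0,1,2): print(h[284:314:3,196:250:3,k])
E
```

```text
[[0.44723791 0.31619782 0.015     ]] [[0.45110601 0.30736332 0.015     ]]
[[0.44162646 0.32411797 0.03      ]] [[0.45073371 0.30423805 0.03      ]]
bench s [65.11352041 78.09056122 95.81505102] [ 83.11096939 101.4872449  126.84056122] [127 145 173]
bench t [51.30555556 69.03968254 90.48015873] [ 74.19246032 101.7797619  134.94642857] [137 160 193]
[[18 18 18 19 40 60 69 69 69 64 65 65 70 69 65 65 60 70]
 [18 15 14 15 16 18 21 65 60 69 65 65 66 69 64 70 64 64]
 [17 15 14 15 15 15 15 17 18 30 60 64 60 65 65 65 64 64]
 [17 15 15 15 14 14 14 14 14 16 18 19 28 65 60 69 69 60]
 [18 18 16 15 15 14 14 15 14 14 14 15 18 18 19 35 60 60]
 [18 18 18 18 18 16 15 15 15 15 14 14 17 17 18 18 19 60]
 [22 22 21 18 20 18 18 17 17 17 16 16 16 16 18 20 20 20]
 [20 21 21 22 22 22 22 20 17 16 17 17 18 16 22 21 17 18]
 [21 20 20 21 21 22 22 22 22 20 18 17 17 17 22 18 18 18]
 [22 21 21 20 20 21 21 21 22 22 22 22 22 22 22 18 18 18]]
[[115 115 108  53  10   7   8   8   8   8   6   7   6   8   7   7   9  10]
 [114 155 168 155 124 101  35   6   5   8   7   6   5   8   8  10  13  11]
 [118 168 169 170 170 169 146
[... 622 characters left out ...]
236 236 235 234 179 157]
 [163 179 179 138 134 154 191 236 234 238 235 237 237 236 236 220 162 157]
 [169 188 187 192 193 181 138 144 162 199 232 237 236 236 237 214 160 159]
 [155 209 202 192 186 188 193 190 141 137 152 169 208 235 237 168 158 198]
 [159 154 160 183 210 198 189 185 198 213 214 162 149 161 182 159 158 233]
 [218 174 161 162 164 165 201 184 133 166 207 125 159 180 161 155 158 229]
 [244 245 240 184 234 220 163 208 229 228 206 149 160 208 227 233 170 171]
 [240 241 244 245 245 245 246 236 175 183 219 220 235 183 244 242 163 160]
 [240 238 238 240 242 244 245 245 245 237 184 182 209 210 245 223 159 159]
 [246 242 242 237 236 238 240 243 244 244 245 246 248 249 245 159 162 161]]
```

The light offcut shows in the box next to the notched one, with its own hue and saturation at top px (220–236, 302–308). The only bench changes are shadows shifting with the tilted tray.

```bash
python3 -c "
from plant import r
print(r.job_done())"
```

```text
the job is handed in; nothing more can be done
None
```

The job is handed in at about 23 s of the 72 s allowed: the tray is tilted fully down, all three offcuts are in the scrap box, the scraper is back upright in its rest, and the box, tape, spool and block showed no movement.

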